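Pin back the belt tensioner

ROBOT

A 7-joint arm with a two-finger parallel gripper is mounted at the origin on the work surface. World frame = base frame: x ahead of the robot, y to its left, z up, the work surface at z = 0. Lengths are in m, angles in rad, forces in N, time in s.
With the tool pointing down it reaches from about 0.35 to 0.9 m from the base axis. Payload 19.9 kg.
Tool frame: the origin (TCP) lies midway between the tips of the shut fingers; the grasp point (between the pads) lies arm.grasp_offset behind it (arm.grasp_offset is the distance from the TCP to the grasp point, in m); z points along the fingers, y is the direction in which the jaws open and shut (so a half turn about z gives the same grasp; the last joint's range is limited). The gripper opens to 85 mm and grips with 20 to 120 N. Pads are 22 mm wide; open, the fingers measure 114 mm over their backs; the gripper's body (76 mm by 85 mm) begins 54 mm behind the grasp point. The pads swing forward as they close: fully open they stand 13 mm farther back than shut.
Start: joints at [-1.323, 0.417, -0.01, 1.614, 0.005, 1.111, -0.053], TCP at [0.179, 0.599, 0.231] pointing down, gripper open.
Joint ranges: [-2.81, 2.81], [-0.39, 2.02], [-1.27, 1.25], [0.06, 2.57], [-1.19, 4.33], [0.19, 2], [-2.82, 2.82]. Speed limits (rad/s): [1.89, 1.89, 2.39, 2.39, 3.01, 3.01, 3.01].

INTERFACE

Orientations are given as a rotation vector (axis times angle).
In Python, from rig import arm gives the robot as it stands.
- The arm moves only by the tool step_arm, never from a script. Its argument "commands" is a list of rows, each an object of numbers: "rx", "ry", "rz": the turn, a rotation vector about the tool's x, y, z in rad; "tx", "ty", "tz": the shift along the tool's x, y, z in m; "gripper": the closure, from 0 (fully open) to 1 (shut). In form: [{"rx": .., "ry": .., "rz": .., "tx": .., "ty": .., "tz": .., "gripper": ..}, ...]. A call has 1 to 5 rows; each row shifts and turns the pose as measured when the row begins, along the tool's axes as they then stand; what a row does not reach is not made up. A row lasts 1/10 s, in which the tool goes at most 50 mm and 8.59 degrees, less where a joint would pass 70% of its speed; a pose out of reach is approached as far as the arm can. A call with a gripper value outside its range is refused whole. The fingers move at their own pace and stop on an object; the grip force is fixed at half the most. Time passes only in rows, so rows that do not move let the fingers close. It gives the time, the measured TCP pose, the force and the opening at its end, in the units of the state.
- arm.sense(): the state, without advancing time (a new reading comes with each control period).
- arm.capture(name): name is "scene" or "top"; returns (picture, depth): 420x560x3 uint8, blue, green, red; 420x560 float32, m along the optical axis (not along the pixel's ray), 0 where there is no reading.
- arm.camera_info(name): a dict with "fx", "fy", "cx", "cy" (pixels), "extrinsics" (4x4, takes a point from camera to world coordinates). Camera axes: x right, y down, z forward; pixel columns grow to the right and rows downward; lengths in m; the calibration is good to about 2 mm. A picture is of the moment at which its call begins. camera_info takes no time and is no camera call.
- arm.close_job(): hands the job in, once; it reports no verdict.
The state is a dict: "time": time; "joint_positions": joint angles; "qd": joint speeds; "joint_torque": joint torques, N m; "tool_pos": TCP position; "orientation": TCP orientation; "ft_force": force on the tool from outside, world axes, zero at the start; "wrist_torque": the same for the moment, N m; "grip_width": opening from 0.0 (shut) to 1.0 (fully open).
Only numpy, scipy, OpenCV 4.12 (cv2) and the standard library are available. Lean on these libraries where they do the work, as an engineer would, in place of code of your own. Each camera call takes 0.05 s, during which the arm holds its last target.

TASK

A new belt is about to go on the small drive rig. Take the long round-knobbed lock pin from the wooden rack, swing the rig's sprung tensioner arm back against its spring past the hole in the base, and leave the pin standing fully home in that hole so that it holds the arm back.

Things in the scene. Friction and masses are not known exactly. Their poses are not given: they have to be found in the camera images.
- pin_knob (a point): Centre of the lock pin's black knob (26 mm across, 40 tall); z up the pin. Shank below it: steel, 16 mm, 72 long, rounded foot 92 mm under this point. About 0.18 kg. Starts upright, 30 mm deep in one of three 18 mm square holes 65 mm apart in a fixed wooden rack 200 x 50 x 40 high. The other two: a short pin with the same knob (32 mm lower) and one with a cross-bar (T).
- pin_hole (a point): Centre of the mouth of the only hole in the rig's base: 22 mm wide, 4 mm chamfer, 38 deep, vertical, near the middle of the flat top of a fixed grey block 240 x 220 x 45 mm high. Axes are the block's, z up. Two pulleys 30 mm tall stand in the block's +y corners. Pin fully home: knob centre 54 mm above this point.
- pivot_axis (a point): The tensioner arm's vertical pivot axis, level with the base's top; axes are the base's. The pin hole is 90 mm away, at x -78, y +45 mm. A post and coil spring rise 62 mm above it. The arm is a dark steel bar 16 mm wide, centre line through the pivot, from 4 to 28 mm above the base's top, ending in a white roller 44 mm across, 135 mm from the pivot.
- tension_arm (a joint): Arm angle, rad: 0 at rest, pointing from the pivot to the base's -x, hole on its +y side; grows clockwise from above, towards +y, to a stop at 1.0. Past the hole and resting on the seated pin it reads about 0.7. The spring drives it to 0: 2 to 6 N at 90 mm radius. The upright pin itself can push it round: shank against the bar's -y side, foot just above the base, then down the hole.
Not all that is in view belongs to the job. What is shaped like the part that bears pin_knob but red is not meant.

How it is judged:
By the outcome, as a careful person would: the job done as asked, in the order asked, and still so for the second after the job is handed in, with the robot touching nothing.
It also fails if it takes over 43 s, if anything falls off the work surface, if the arm or the gripper's body presses on something with over 40 N, if the wrist force passes 120 N, or if a joint passes its speed limit or range.

## Working session

There is one attempt and no reset: what is moved stays moved. The work goes in short steps, Python scripts to look and compute and a tool call to move; the robot and the scene stay as the last step left them, time stands still between calls to the robot, and variables do not carry over. Pictures are saved under pics/ and viewed, and the job is handed in when it is done.

Besides the shell and the picture viewer there is one more tool, called after "Emit:" as name([rows], argument=value, ...), one row to a line, values as JSON. step_arm: Moves the arm, as the interface text tells. Its arguments: {"type":"object","properties":{"commands":{"type":"array","items":{"type":"object","properties":{"rx":{"type":"number"},"ry":{"type":"number"},"rz":{"type":"number"},"tx":{"type":"number"},"ty":{"type":"number"},"tz":{"type":"number"},"gripper":{"type":"number"}}}}},"required":["commands"]}

```bash
ls; mkdir -p pics; python3 - <<'E'
from rig import arm
import cv2, numpy as np
s=arm.sense(); print({k:np.round(v,3) for k,v in s.items()}); print(arm.grasp_offset)
for n in("scene","top"):
    i=arm.camera_info(n); print(n,i)
    p,d=arm.capture(n); cv2.imwrite(f"pics/{n}0.png",p); np.save(f"{n}0.npy",d)
E
```

```text
pics
{'time': np.float64(0.0), 'joint_positions': array([-1.323,  0.418, -0.01 ,  1.614,  0.005,  1.111, -0.053]), 'qd': array([-0.001, -0.001, -0.   , -0.   , -0.001,  0.   , -0.001]), 'joint_torque': array([-0.0000e+00, -8.6443e+01,  6.7800e-01, -4.3490e+01,  1.9000e-02,
        7.0000e-03,  0.0000e+00]), 'tool_pos': array([0.178, 0.599, 0.231]), 'orientation': array([-4.540e-01, -3.109e+00,  2.000e-03]), 'ft_force': array([-0.493,  0.281, -0.138]), 'wrist_torque': array([ 0.036, -0.06 ,  0.003]), 'grip_width': np.float64(1.001)}
0.0187
scene {'fx': 486.8461394121143, 'fy': 486.8461394121143, 'cx': 276.1504596695793, 'cy': 220.1399159593355, 'extrinsics': array([[ 0.47739608,  0.68920028, -0.5450651 ,  1.09657863],
       [ 0.87847842, -0.3608023 ,  0.31320499, -0.40820696],
       [ 0.01920022, -0.62835076, -0.77769318,  0.84209656],
       [ 0.        ,  0.        ,  0.        ,  1.        ]])}
top {'fx': 382.61986353695875, 'fy': 382.61986353695875, 'cx': 277.62404401486646, 'cy': 211.1053376818162, 'extrinsics': array([[ 5.52229383e-03, -9.85053518e-01,  1.72160017e-01,
         4.37273603e-01],
       [-9.99343696e-01,  7.27268120e-04,  3.62166992e-02,
        -1.20397512e-01],
       [-3.58005935e-02, -1.72247027e-01, -9.84403007e-01,
         8.93228607e-01],
       [ 0.00000000e+00,  0.00000000e+00,  0.00000000e+00,
         1.00000000e+00]])}
```

View pics/scene0.png

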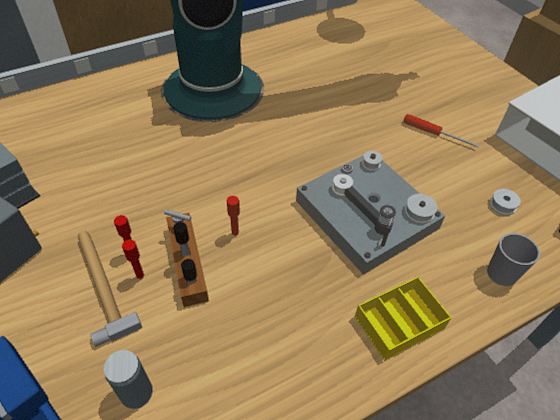

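View pics/top0.png

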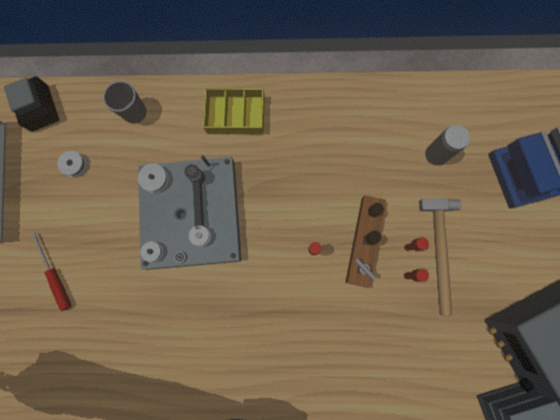

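The rack holds two black-knobbed pins, at about scene (181,233) and (189,270), and a T-bar pin. The red pins are decoys. I'll enlarge both areas to confirm which pin is which.

```bash
python3 - <<'E'
import cv2, numpy as np
a=cv2.imread("pics/scene0.png"); b=cv2.imread("pics/top0.png")
c1=cv2.resize(a[200:310,140:260],None,fx=3.3,fy=3.3,interpolation=cv2.INTER_CUBIC)
c2=cv2.resize(b[185:295,330:450],None,fx=3.3,fy=3.3,interpolation=cv2.INTER_CUBIC)
cv2.imwrite("pics/crop_rack.png",np.hstack([c1,c2]))
c1=cv2.resize(a[140:280,290:450],None,fx=2.45,fy=2.45,interpolation=cv2.INTER_CUBIC)
c2=cv2.resize(b[145:275,125:250],None,fx=2.64,fy=2.64,interpolation=cv2.INTER_CUBIC)
c2=cv2.resize(c2,(int(c2.shape[1]),c1.shape[0]))
cv2.imwrite("pics/crop_rig.png",np.hstack([c1,c2]))
E
```

```text
(no output)
```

View pics/crop_rack.png

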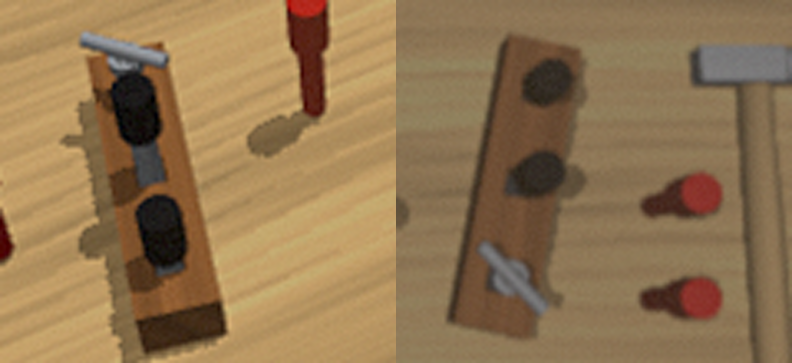

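View pics/crop_rig.png

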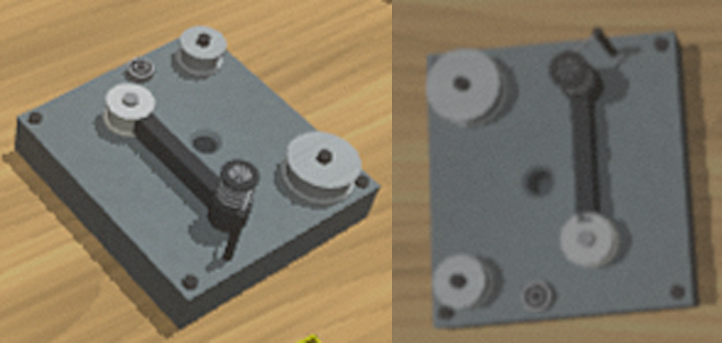

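The long pin is the middle one, at scene (181,233) and top (374,238), because it is the one with a lot of shank showing below the knob. The short one is at top (376,210) and its knob sits near the rack. In the rig crop the hole shows at top (180,213), on the left (+y) side of the bar. Next I'll measure positions.

```bash
cat > h.py <<'E'
import cv2, numpy as np
from rig import arm
def cloud(n,d):
    i=arm.camera_info(n); v,u=np.mgrid[:d.shape[0],:d.shape[1]]
    c=np.stack([(u-i['cx'])/i['fx']*d,(v-i['cy'])/i['fy']*d,d,np.ones_like(d)],-1)
    P=c@i['extrinsics'].T; P[d==0]=np.nan; return P[...,:3]
def ray(n,u,v,z):
    i=arm.camera_info(n); E=i['extrinsics']
    r=E[:3,:3]@np.array([(u-i['cx'])/i['fx'],(v-i['cy'])/i['fy'],1]); o=E[:3,3]
    return o+r*(z-o[2])/r[2]
def rays(n,pts,z): return np.array([ray(n,u,v,z) for u,v in pts])
E
python3 - <<'E'
from h import *
for n in("top","scene"):
    p=cv2.imread(f"pics/{n}0.png"); d=np.load(f"{n}0.npy"); P=cloud(n,d)
    print(n)
    # knobs: near the rack, dark
    for zlo,zhi,l in((.112,.135,'long top'),(.078,.100,'short/..')):
        m=(P[...,2]>zlo)&(P[...,2]<zhi)&(P[...,0]>.3)&(P[...,0]<.6)&(P[...,1]<-.2)&(P[...,1]>-.42)&(p.max(-1)<70)
        k,lab,st,c=cv2.connectedComponentsWithStats(m.astype(np.uint8))
        for j in range(1,k):
            if st[j,4]>15: 
                q=P[lab==j]; print(l,st[j],c[j].round(1),np.median(q,0).round(4),q.min(0).round(3),q.max(0).round(3))
    # rack top
    m=(abs(P[...,2]-.04)<.006)&(P[...,0]>.25)&(P[...,0]<.6)&(P[...,1]<-.15)&(P[...,1]>-.42)&(p[...,2].astype(int)-p[...,0]>25)
    k,lab,st,c=cv2.connectedComponentsWithStats(m.astype(np.uint8)); j=1+st[1:,4].argmax()
    q=P[lab==j][:,:2].astype(np.float32)*1000; print('rack',cv2.minAreaRect(q),len(q))
    # block top
    m=(abs(P[...,2]-.045)<.004)&(P[...,1]>-.02)&(P[...,1]<.35)&(P[...,0]>.3)
    m=cv2.morphologyEx(m.astype(np.uint8),cv2.MORPH_OPEN,np.ones((3,3)))
    k,lab,st,c=cv2.connectedComponentsWithStats(m); j=1+st[1:,4].argmax()
    q=P[lab==j]; print('blk z',np.median(q[:,2])); q=q[:,:2].astype(np.float32)*1000;r=cv2.minAreaRect(q);print('block',r,cv2.boxPoints(r).round(0).tolist())
    # hole: dark/ low pixels
    u,v=((180,213) if n=='top' else (374,198))
    print((P[v-6:v+7,u-6:u+7,2]*1000).round(0).astype(int) ); print(p[v-8:v+9,u-8:u+9].max(-1))
E
```

```text
top
long top [368 231  13  13 134] [373.9 236.9] [ 0.5192 -0.2854  0.1231] [ 0.508 -0.298  0.112] [ 0.531 -0.274  0.127]
short/.. [370 203  14  13 127] [376.3 208.9] [ 0.582  -0.2999  0.091 ] [ 0.571 -0.314  0.078] [ 0.595 -0.288  0.095]
short/.. [365 235   9  10  21] [367.4 240.6] [ 0.5141 -0.2765  0.0939] [ 0.508 -0.289  0.085] [ 0.527 -0.274  0.098]
short/.. [411 271   5   9  18] [412.7 274.6] [ 0.4468 -0.3677  0.0911] [ 0.437 -0.371  0.08 ] [ 0.453 -0.367  0.099]
rack ((513.4381103515625, -285.52081298828125), (50.783931732177734, 186.44309997558594), 77.40567016601562) 1390
blk z 0.04612772291149336
block ((584.4591064453125, 117.68257141113281), (240.79855346679688, 221.22674560546875), 5.228363990783691) [[454.0, 217.0], [475.0, -3.0], [714.0, 19.0], [694.0, 239.0]]
[[45 46 46 45 45 47 48 43 48 45 45 47 46]
 [47 46 46 47 47 44 48 46 44 47 45 44 47]
 [44 44 46 46 48 42 42 41 42 41 47 45 45]
 [44 46 46 41 43 41 36 36 30 29 40 42 46]
 [47 45 43 43 36 33 26 25 20 16 18 41 46]
 [46 44 43 37 30 27 23 20 12 10  8  9 48]
 [46 45 43 35 27 24 17  9  8  7  7  9 44]
 [47 48 40 34 26 20 12
[... 6368 characters left out ...]
 [138 126 100  59  65  71  76  67  69  69  59  66  81 100 109 137 132]
 [136 139 106  65  63  66  66  69  70  71  61  58  79 101 114 135 131]
 [ 98 131 126  96  67  68  69  69  68  67  61  62  83 107 127 134 134]
 [ 70 100 132 131 100  80  64  64  67  62  61  76 102 122 137 134 131]
 [ 69  71  88 115 135 118 103  89  91  89  95 112 129 135 133 132 133]
 [ 74  71  67  78 115 139 138 135 131 131 138 135 132 132 131 133 133]
 [ 74  73  70  70  79 114 136 140 131 132 134 136 134 132 130 134 135]
 [ 77  74  71  69  66  81 114 135 139 133 134 131 131 134 132 134 125]
 [ 74  74  73  73  68  69  79 111 132 131 133 131 133 135 135 123  93]]<stdin>:23: RuntimeWarning: invalid value encountered in cast
```

```bash
python3 - <<'E'
from h import *
for n in("top","scene"):
    p=cv2.imread(f"pics/{n}0.png"); d=np.load(f"{n}0.npy"); P=cloud(n,d)
    m=(P[...,2]>.1165)&(P[...,2]<.135)&(P[...,0]>.49)&(P[...,0]<.56)&(P[...,1]<-.2)&(P[...,1]>-.32)&(p.max(-1)<70)
    v,u=np.nonzero(m); q=P[m]; c,r=cv2.minEnclosingCircle(np.float32(rays(n,zip(u,v),.122)[:,:2]*1000))
    print(n,'knob top',len(u),'ray centroid',ray(n,u.mean(),v.mean(),.122).round(4),'circ',np.round(c,1),round(r,1),'cloud',q.mean(0).round(4))
    # colour: hole outer rim
    u0,v0=((180,213) if n=='top' else (374,198)); g=p.max(-1); w=10
    for th in ((98,92) if n=='top' else (124,110,88)):
        mm=np.zeros(g.shape,np.uint8); mm[v0-w:v0+w+1,u0-w:u0+w+1]=(g[v0-w:v0+w+1,u0-w:u0+w+1]<th)
        k,lab,st,c=cv2.connectedComponentsWithStats(mm,connectivity=4)
        j=lab[v0,u0]; cs,_=cv2.findContours((lab==j).astype(np.uint8),cv2.RETR_EXTERNAL,cv2.CHAIN_APPROX_NONE)
        R=rays(n,cs[0][:,0,:].astype(float),.045)[:,:2]; 
        v,u=np.nonzero(lab==j); print('hole',th,st[j],ray(n,*c[j],.045).round(4), cv2.fitEllipse(np.float32(R*1000)))
    # roller top (white) on arm, pivot top
    u0,v0=((200,236) if n=='top' else (343,182))
    zz=P[v0-14:v0+15,u0-14:u0+15]; s=p[v0-14:v0+15,u0-14:u0+15].min(-1)>120
    q=zz[s]; print('roller', np.nanmedian(q,0).round(4), (np.nanmin(q,0)+np.nanmax(q,0))/2)
    m=(P[...,2]>.095)&(P[...,2]<.125)&(P[...,0]>.55)&(P[...,0]<.75)&(P[...,1]>0.02)&(P[...,1]<.2)
    q=P[m]; print('post top',len(q),q.mean(0),q.min(0),q.max(0))
E
```

```text
top knob top 129 ray centroid [ 0.5199 -0.2859  0.122 ] circ [ 520.  -286.2] 12.8 cloud [ 0.5199 -0.2857  0.1229]
hole 98 [174 207  13  13 129] [0.5808 0.1325 0.045 ] ((580.8576049804688, 132.58740234375), (26.978090286254883, 28.0357608795166), 21.751415252685547)
hole 92 [174 208  12  12 116] [0.5806 0.133  0.045 ] ((580.6409301757812, 133.10614013671875), (25.793241500854492, 26.201906204223633), 44.27006530761719)
roller [0.5275 0.0812 0.0741] [0.52783085 0.08526155 0.06260186]
post top 210 [0.6647302  0.09139571 0.10693322] [0.64635806 0.06848214 0.09533144] [0.69639169 0.11003698 0.11164139]
scene knob top 126 ray centroid [ 0.5239 -0.2862  0.122 ] circ [ 524.3 -285.2] 14.3 cloud [ 0.523  -0.286   0.1208]
hole 124 [367 192  14  11 113] [0.5809 0.1337 0.045 ] ((580.805908203125, 133.7036895751953), (27.86939811706543, 29.013769149780273), 13.973798751831055)
hole 110 [368 194  13   9  83] [0.5831 0.1326 0.045 ] ((583.0594482421875, 132.68521118164062), (21.429983139038086, 27.2755069732666), 173.39669799804688)
hole 88 [369 196  10   6  52] [0.5834 0.1313 0.045 ] ((583.3601684570312, 131.35226440429688), (16.06521987915039, 21.236726760864258), 150.16062927246094)
roller [0.5184 0.0901 0.0696] [0.48999789 0.10063184 0.03785355]
post top 221 [0.66982216 0.09079509 0.10496306] [0.64733266 0.06888745 0.09505697] [0.70041319 0.1107687  0.10974717]
```

The estimates are knob axis at about (0.521, -0.286) and hole at about (0.581, 0.133, 0.045), with block yaw about 5.2°. The jaw axis already lies at about 73°, which is across the rack and roughly along the push direction, so I'll keep that yaw.

```bash
cat > go.py <<'E'
import sys, numpy as np
from rig import arm
from scipy.spatial.transform import Rotation as R
s=arm.sense(); r=R.from_rotvec(s['orientation']); t=np.array([float(x) for x in sys.argv[1:4]])
M=r.as_matrix(); print('t',round(float(s['time']),2),'pos',np.round(s['tool_pos'],4),'jaw deg',np.degrees(np.arctan2(M[1,1],M[0,1])).round(2),'z',M[:,2].round(4),'F',np.round(s['ft_force'],1),'Mw',np.round(s['wrist_torque'],2),'g',round(float(s['grip_width']),3))
# tilt correction in tool frame: take z to -Z
a=np.cross(M[:,2],[0,0,-1]); print('delta tool',(M.T@(t-s['tool_pos'])).round(4),'tilt fix',(M.T@a).round(4))
E
python3 go.py 0.521 -0.286 0.2
```

```text
t 0.1 pos [0.1785 0.5987 0.2307] jaw deg 73.4 z [-2.0e-04 -1.1e-03 -1.0e+00] F [0.4 0.5 0.2] Mw [-0.03  0.01 -0.02] g 1.0
delta tool [-0.581  -0.7499  0.0316] tilt fix [-0.0011  0.0001 -0.    ]
```

Emit:
step_arm([
  {"tx": -0.03, "ty": -0.039, "gripper": 0},
  {"tx": -0.03, "ty": -0.039, "gripper": 0},
  {"tx": -0.03, "ty": -0.039, "gripper": 0},
  {"tx": -0.03, "ty": -0.039, "gripper": 0},
  {"tx": -0.03, "ty": -0.039, "gripper": 0},
])

```text
$.commands[0]: bad value
```

Emit:
step_arm([
  {"tx": -0.03, "ty": -0.039, "gripper": 0},
  {"tx": -0.03, "ty": -0.039, "gripper": 0},
  {"tx": -0.03, "ty": -0.039, "gripper": 0},
  {"tx": -0.03, "ty": -0.039, "gripper": 0},
  {"tx": -0.03, "ty": -0.039, "gripper": 0},
])

```text
$.commands[0]: bad value
```

```bash
python3 go.py 0.521 -0.286 0.2
```

```text
t 0.1 pos [0.1785 0.5987 0.2307] jaw deg 73.4 z [-2.0e-04 -1.1e-03 -1.0e+00] F [0.4 0.5 0.2] Mw [-0.03  0.01 -0.02] g 1.0
delta tool [-0.581  -0.7499  0.0316] tilt fix [-0.0011  0.0001 -0.    ]
```

Emit:
step_arm([
  {"rx": 0, "ry": 0, "rz": 0, "tx": -0.03, "ty": -0.039, "tz": 0, "gripper": 0},
  {"rx": 0, "ry": 0, "rz": 0, "tx": -0.03, "ty": -0.039, "tz": 0, "gripper": 0},
  {"rx": 0, "ry": 0, "rz": 0, "tx": -0.03, "ty": -0.039, "tz": 0, "gripper": 0},
  {"rx": 0, "ry": 0, "rz": 0, "tx": -0.03, "ty": -0.039, "tz": 0, "gripper": 0},
  {"rx": 0, "ry": 0, "rz": 0, "tx": -0.03, "ty": -0.039, "tz": 0, "gripper": 0},
])

```text
time: 0.6
tool_pos: [0.2646, 0.3671, 0.2278]
orientation: [-0.441, -3.108, 0.006]
ft_force: [2.2, -0.1, 0.5]
grip_width: 0.998
```

```bash
python3 go.py 0.521 -0.286 0.2
```

```text
t 0.6 pos [0.2646 0.3671 0.2278] jaw deg 73.85 z [-0.0032 -0.0034 -1.    ] F [ 2.2 -0.1  0.5] Mw [-0.02 -0.09 -0.05] g 0.998
delta tool [-0.4281 -0.5559  0.0292] tilt fix [-0.0042 -0.0021  0.    ]
```

Emit:
step_arm([
  {"rx": 0, "ry": 0, "rz": 0, "tx": -0.03, "ty": -0.039, "tz": 0, "gripper": 0},
  {"rx": 0, "ry": 0, "rz": 0, "tx": -0.03, "ty": -0.039, "tz": 0, "gripper": 0},
  {"rx": 0, "ry": 0, "rz": 0, "tx": -0.03, "ty": -0.039, "tz": 0, "gripper": 0},
  {"rx": 0, "ry": 0, "rz": 0, "tx": -0.03, "ty": -0.039, "tz": 0, "gripper": 0},
  {"rx": 0, "ry": 0, "rz": 0, "tx": -0.03, "ty": -0.039, "tz": 0, "gripper": 0},
])

```text
time: 1.1
tool_pos: [0.3532, 0.1335, 0.2279]
orientation: [-0.44, -3.107, 0.004]
ft_force: [1.3, 0.4, -0.2]
grip_width: 1.002
```

Emit:
step_arm([
  {"rx": 0, "ry": 0, "rz": 0, "tx": -0.03, "ty": -0.039, "tz": 0, "gripper": 0},
  {"rx": 0, "ry": 0, "rz": 0, "tx": -0.03, "ty": -0.039, "tz": 0, "gripper": 0},
  {"rx": 0, "ry": 0, "rz": 0, "tx": -0.03, "ty": -0.039, "tz": 0, "gripper": 0},
  {"rx": 0, "ry": 0, "rz": 0, "tx": -0.03, "ty": -0.039, "tz": 0, "gripper": 0},
  {"rx": 0, "ry": 0, "rz": 0, "tx": -0.03, "ty": -0.039, "tz": 0, "gripper": 0},
])

```text
time: 1.6
tool_pos: [0.442, -0.1002, 0.2287]
orientation: [-0.438, -3.11, -0.0]
ft_force: [1.6, 1.7, -0.8]
grip_width: 1.0
```

```bash
python3 go.py 0.521 -0.286 0.2
```

```text
t 1.6 pos [ 0.442  -0.1002  0.2287] jaw deg 73.95 z [-8.e-04  3.e-04 -1.e+00] F [ 1.6  1.7 -0.8] Mw [ 0.1  -0.07 -0.  ] g 1.0
delta tool [-0.1273 -0.1567  0.0286] tilt fix [ 0.     -0.0008  0.    ]
```

Emit:
step_arm([
  {"rx": 0, "ry": 0, "rz": 0, "tx": -0.03, "ty": -0.037, "tz": 0.005, "gripper": 0},
  {"rx": 0, "ry": 0, "rz": 0, "tx": -0.03, "ty": -0.037, "tz": 0.005, "gripper": 0},
  {"rx": 0, "ry": 0, "rz": 0, "tx": -0.03, "ty": -0.037, "tz": 0.005, "gripper": 0},
  {"rx": 0, "ry": 0, "rz": 0, "tx": -0.02, "ty": -0.025, "tz": 0.005, "gripper": 0},
  {"rx": 0, "ry": 0, "rz": 0, "tx": -0.01, "ty": -0.013, "tz": 0.005, "gripper": 0},
])

```text
time: 2.1
tool_pos: [0.5183, -0.2881, 0.2021]
orientation: [-0.44, -3.11, 0.002]
ft_force: [-0.1, 1.4, 0.2]
grip_width: 0.999
```

```bash
python3 go.py 0.521 -0.286 0.17
```

```text
t 2.1 pos [ 0.5183 -0.2881  0.2021] jaw deg 73.9 z [-5.0e-04 -1.4e-03 -1.0e+00] F [-0.1  1.4  0.2] Mw [ 0.04 -0.01  0.01] g 0.999
delta tool [-0.0021  0.0028  0.032 ] tilt fix [-0.0014 -0.0001  0.    ]
```

Emit:
step_arm([
  {"rx": 0, "ry": 0, "rz": 0, "tx": -0.002, "ty": 0.003, "tz": 0.03, "gripper": 0},
  {"rx": 0, "ry": 0, "rz": 0, "tx": 0, "ty": 0, "tz": 0.03, "gripper": 0},
  {"rx": 0, "ry": 0, "rz": 0, "tx": 0, "ty": 0, "tz": 0.02, "gripper": 0},
  {"rx": 0, "ry": 0, "rz": 0, "tx": 0, "ty": 0, "tz": 0.01, "gripper": 0},
  {"rx": 0, "ry": 0, "rz": 0, "tx": 0, "ty": 0, "tz": 0, "gripper": 0},
])

```text
time: 2.6
tool_pos: [0.5201, -0.2897, 0.1069]
orientation: [-0.446, -3.107, 0.005]
ft_force: [0.3, -0.1, 1.3]
grip_width: 1.002
```

```bash
python3 go.py 0.521 -0.286 0.086; python3 - <<'E'
from h import *
p,d=arm.capture("scene"); cv2.imwrite("pics/g1.png",cv2.resize(p[150:340,80:320],None,fx=3,fy=3))
E
```

```text
t 2.6 pos [ 0.5201 -0.2897  0.1069] jaw deg 73.65 z [-0.0036 -0.0026 -1.    ] F [ 0.3 -0.1  1.3] Mw [-0.05 -0.01  0.01] g 1.002
delta tool [0.0001 0.0039 0.0209] tilt fix [-0.0035 -0.0027 -0.    ]
```

View pics/g1.png

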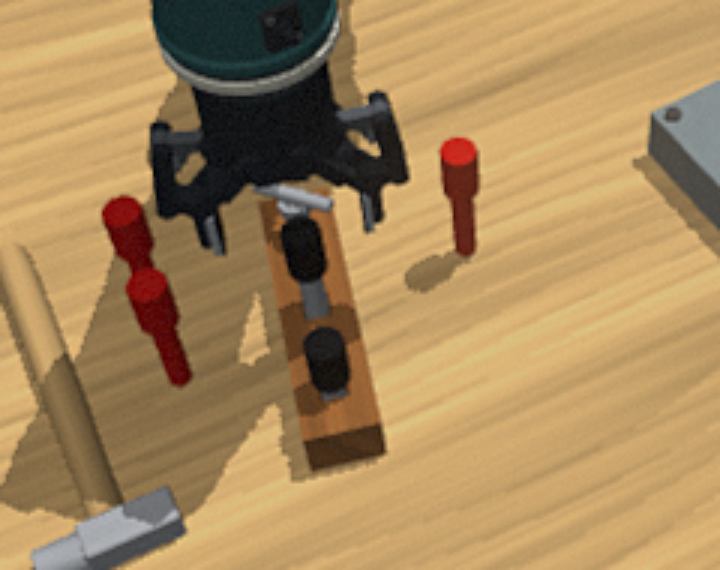

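The picture shows the tips straddling the middle, long-shanked pin at crop (302,245). The tip midpoint is about 4 mm off in y, which matches the readout.

Emit:
step_arm([
  {"rx": -0.003, "ry": -0.003, "rz": 0, "tx": -0.001, "ty": 0.004, "tz": 0.012, "gripper": 0},
  {"rx": 0, "ry": 0, "rz": 0, "tx": 0, "ty": 0, "tz": 0.008, "gripper": 0},
  {"rx": 0, "ry": 0, "rz": 0, "tx": 0, "ty": 0, "tz": 0, "gripper": 0},
])

```text
time: 2.95
tool_pos: [0.524, -0.2861, 0.0884]
orientation: [0.445, 3.105, -0.001]
ft_force: [0.6, -0.5, -0.5]
grip_width: 1.002
```

```bash
python3 go.py 0.521 -0.286 0.086
```

```text
t 2.95 pos [ 0.524  -0.2861  0.0884] jaw deg 73.7 z [ 0.0047 -0.0015 -1.    ] F [ 0.6 -0.5 -0.5] Mw [-0.04  0.    0.05] g 1.002
delta tool [ 0.0029 -0.0008  0.0024] tilt fix [-0.0001  0.0049 -0.    ]
```

Emit:
step_arm([
  {"rx": 0, "ry": 0.004, "rz": 0, "tx": 0.002, "ty": 0, "tz": 0.002, "gripper": 0},
  {"rx": 0, "ry": 0, "rz": 0, "tx": 0, "ty": 0, "tz": 0, "gripper": 0},
])

```text
time: 3.15
tool_pos: [0.5222, -0.2855, 0.0867]
orientation: [0.445, 3.109, -0.001]
ft_force: [-0.2, 0.4, -0.2]
grip_width: 0.996
```

```bash
python3 go.py 0.521 -0.286 0.086;python3 go.py 0.521 -0.286 0.086
```

```text
t 3.15 pos [ 0.5222 -0.2855  0.0867] jaw deg 73.71 z [ 1.1e-03 -5.0e-04 -1.0e+00] F [-0.2  0.4 -0.2] Mw [-0.    0.   -0.04] g 0.996
delta tool [ 0.001  -0.0008  0.0007] tilt fix [-0.0002  0.0012  0.    ]
t 3.15 pos [ 0.5222 -0.2855  0.0867] jaw deg 73.71 z [ 1.1e-03 -5.0e-04 -1.0e+00] F [-0.2  0.4 -0.2] Mw [-0.    0.   -0.04] g 0.996
delta tool [ 0.001  -0.0008  0.0007] tilt fix [-0.0002  0.0012  0.    ]
```

Emit:
step_arm([
  {"rx": 0, "ry": 0, "rz": 0, "tx": 0, "ty": 0, "tz": 0, "gripper": 1},
  {"rx": 0, "ry": 0, "rz": 0, "tx": 0, "ty": 0, "tz": 0, "gripper": 1},
  {"rx": 0, "ry": 0, "rz": 0, "tx": 0, "ty": 0, "tz": 0, "gripper": 1},
  {"rx": 0, "ry": 0, "rz": 0, "tx": 0, "ty": 0, "tz": 0, "gripper": 1},
  {"rx": 0, "ry": 0, "rz": 0, "tx": 0, "ty": 0, "tz": 0, "gripper": 1},
])

```text
time: 3.65
tool_pos: [0.5227, -0.2858, 0.0877]
orientation: [0.445, 3.107, -0.001]
ft_force: [-0.2, 2.0, 1.6]
grip_width: 0.288
```

```bash
python3 go.py 0.521 -0.286 0.086
```

```text
t 3.65 pos [ 0.5227 -0.2858  0.0877] jaw deg 73.7 z [ 2.5e-03 -8.0e-04 -1.0e+00] F [-0.2  2.   1.6] Mw [ 0.46 -0.04 -0.03] g 0.288
delta tool [ 0.0015 -0.0007  0.0017] tilt fix [-0.      0.0026  0.    ]
```

Emit:
step_arm([
  {"rx": 0, "ry": 0, "rz": 0, "tx": 0, "ty": 0, "tz": -0.01, "gripper": 1},
  {"rx": 0, "ry": 0, "rz": 0, "tx": 0, "ty": 0, "tz": -0.02, "gripper": 1},
  {"rx": 0, "ry": 0, "rz": 0, "tx": 0, "ty": 0, "tz": -0.03, "gripper": 1},
  {"rx": 0, "ry": 0, "rz": 0, "tx": 0, "ty": 0, "tz": -0.04, "gripper": 1},
  {"rx": 0, "ry": 0, "rz": 0, "tx": 0, "ty": 0, "tz": -0.04, "gripper": 1},
])

```text
time: 4.15
tool_pos: [0.5194, -0.2846, 0.2292]
orientation: [-0.446, -3.102, -0.001]
ft_force: [0.8, -0.8, -1.6]
grip_width: 0.284
```

```bash
python3 go.py 0.584 0.054 0.227; python3 - <<'E'
from h import *
for n in("scene","top"):
    p,d=arm.capture(n); cv2.imwrite(f"pics/lift_{n}.png",p); np.save(f"lift_{n}.npy",d)
E
```

```text
t 4.15 pos [ 0.5194 -0.2846  0.2292] jaw deg 73.63 z [-0.0072  0.0018 -1.    ] F [ 0.8 -0.8 -1.6] Mw [-0.01 -0.09  0.03] g 0.284
delta tool [0.0334 0.3431 0.0023] tilt fix [-0.0003 -0.0074  0.    ]
```

View pics/lift_scene.png

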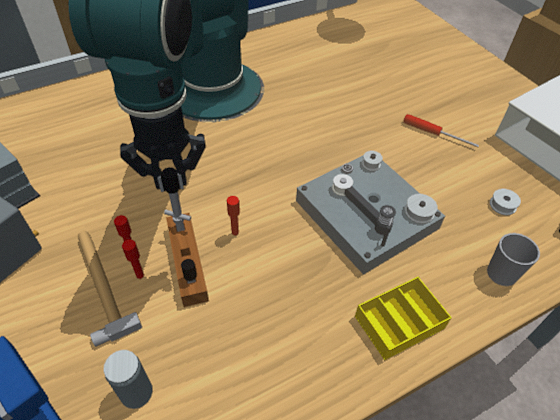

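The long pin is held at (172,185) with its long shank showing, and the short pin (189,270) and T pin are still in the rack. Next I'll carry it over to the rig's -y side.

Emit:
step_arm([
  {"rx": 0, "ry": -0.005, "rz": 0, "tx": 0.004, "ty": 0.025, "tz": 0, "gripper": 1},
  {"rx": 0, "ry": 0, "rz": 0, "tx": 0.004, "ty": 0.045, "tz": 0, "gripper": 1},
  {"rx": 0, "ry": 0, "rz": 0, "tx": 0.004, "ty": 0.045, "tz": 0, "gripper": 1},
  {"rx": 0, "ry": 0, "rz": 0, "tx": 0.004, "ty": 0.045, "tz": 0, "gripper": 1},
  {"rx": 0, "ry": 0, "rz": 0, "tx": 0.004, "ty": 0.045, "tz": 0, "gripper": 1},
])

```text
time: 4.75
tool_pos: [0.5589, -0.0846, 0.2345]
orientation: [0.465, 3.099, -0.006]
ft_force: [0.7, -0.7, -2.2]
grip_width: 0.288
```

```bash
python3 go.py 0.584 0.054 0.227
```

```text
t 4.75 pos [ 0.5589 -0.0846  0.2345] jaw deg 72.92 z [ 0.0074 -0.0051 -1.    ] F [ 0.7 -0.7 -2.2] Mw [-0.04 -0.1   0.04] g 0.288
delta tool [0.0168 0.1399 0.007 ] tilt fix [-0.0027  0.0085  0.    ]
```

Emit:
step_arm([
  {"rx": 0, "ry": 0.006, "rz": 0, "tx": 0.006, "ty": 0.045, "tz": 0.003, "gripper": 1},
  {"rx": 0, "ry": 0, "rz": 0, "tx": 0.006, "ty": 0.045, "tz": 0.003, "gripper": 1},
  {"rx": 0, "ry": 0, "rz": 0, "tx": 0.003, "ty": 0.03, "tz": 0, "gripper": 1},
  {"rx": 0, "ry": 0, "rz": 0, "tx": 0, "ty": 0.015, "tz": 0, "gripper": 1},
  {"rx": 0, "ry": 0, "rz": 0, "tx": 0, "ty": 0, "tz": 0, "gripper": 1},
])

```text
time: 5.25
tool_pos: [0.5836, 0.0614, 0.2273]
orientation: [0.454, 3.109, -0.003]
ft_force: [-0.2, -0.6, -3.0]
grip_width: 0.29
```

```bash
python3 go.py 0.584 0.054 0.15; python3 - <<'E'
from h import *
for n in("scene","top"):
    p,d=arm.capture(n); cv2.imwrite(f"pics/pre_{n}.png",p); np.save(f"pre_{n}.npy",d)
E
```

```text
t 5.25 pos [0.5836 0.0614 0.2273] jaw deg 73.39 z [-2.0e-04 -1.9e-03 -1.0e+00] F [-0.2 -0.6 -3. ] Mw [-0.07  0.05  0.04] g 0.29
delta tool [-0.0025 -0.0068  0.0773] tilt fix [-0.0019  0.0003 -0.    ]
```

View pics/pre_scene.png

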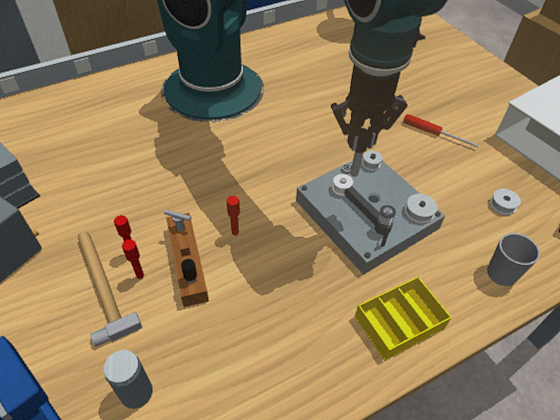

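View pics/pre_top.png

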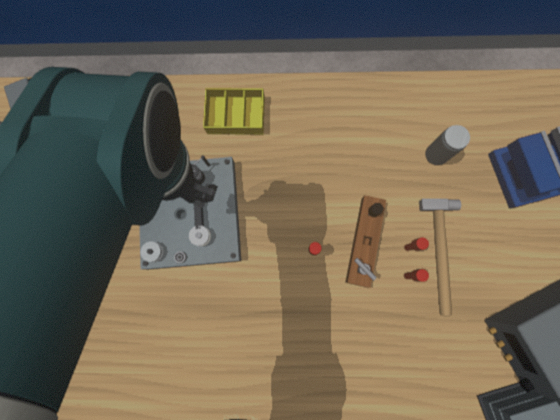

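```bash
python3 - <<'E'
from h import *
p=cv2.imread("pics/pre_scene.png"); P=cloud("scene",np.load("pre_scene.npy"))
m=(P[...,2]>.142)&(P[...,2]<.215)&(abs(P[...,0]-.585)<.03)&(abs(P[...,1]-.06)<.02)
m[:, :335]=0
for z in np.arange(.145,.215,.01):
    k=m&(abs(P[...,2]-z)<.005); q=P[k]
    v,u=np.nonzero(k)
    if len(q): print(round(z,3),len(q),q.mean(0).round(4), (q.min(0)).round(3),q.max(0).round(3),u.min(),u.max(),v.min(),v.max())
print(np.nanmin(P[m][:,2]))
cv2.imwrite("pics/pre_crop.png",cv2.resize(p[90:240,290:450],None,fx=4,fy=4,interpolation=cv2.INTER_CUBIC))
E
```

```text
0.155 15 [0.5865 0.0578 0.1571] [0.578 0.054 0.155] [0.59  0.065 0.159] 351 358 172 176
0.165 31 [0.5868 0.058  0.1649] [0.576 0.053 0.16 ] [0.592 0.066 0.17 ] 351 359 169 174
0.175 29 [0.5873 0.0582 0.1751] [0.579 0.053 0.171] [0.591 0.067 0.18 ] 352 360 166 171
0.185 34 [0.5868 0.0572 0.1852] [0.579 0.053 0.18 ] [0.591 0.066 0.19 ] 352 360 161 167
0.195 30 [0.5871 0.0579 0.1951] [0.579 0.053 0.191] [0.591 0.066 0.199] 353 361 158 163
0.205 34 [0.5873 0.0584 0.2049] [0.578 0.053 0.2  ] [0.592 0.067 0.209] 354 362 155 159
0.215 16 [0.5861 0.058  0.2121] [0.579 0.053 0.21 ] [0.59  0.069 0.214] 355 363 152 155
0.15499984830749558
```

View pics/pre_crop.png

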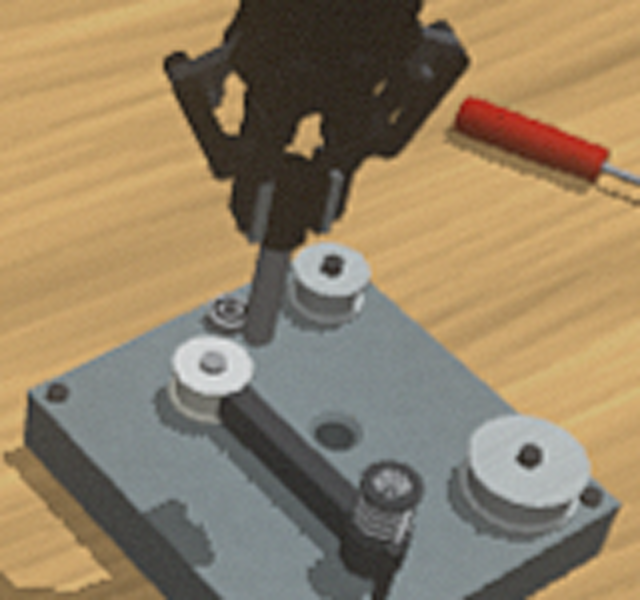

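Emit:
step_arm([
  {"rx": 0, "ry": 0, "rz": 0, "tx": -0.001, "ty": -0.007, "tz": 0.02, "gripper": 1},
  {"rx": 0, "ry": 0, "rz": 0, "tx": 0, "ty": 0, "tz": 0.03, "gripper": 1},
  {"rx": 0, "ry": 0, "rz": 0, "tx": 0, "ty": 0, "tz": 0.02, "gripper": 1},
  {"rx": 0, "ry": 0, "rz": 0, "tx": 0, "ty": 0, "tz": 0.015, "gripper": 1},
  {"rx": 0, "ry": 0, "rz": 0, "tx": 0, "ty": 0, "tz": 0.006, "gripper": 1},
])

```text
time: 5.85
tool_pos: [0.5828, 0.0418, 0.1359]
orientation: [0.475, 3.101, -0.005]
ft_force: [0.3, 0.7, -2.4]
grip_width: 0.285
```

```bash
python3 go.py 0.583 0.052 0.127
```

```text
t 5.85 pos [0.5828 0.0418 0.1359] jaw deg 72.57 z [ 0.0039 -0.004  -1.    ] F [ 0.3  0.7 -2.4] Mw [0.02 0.03 0.02] g 0.285
delta tool [0.0029 0.0098 0.0088] tilt fix [-0.0026  0.0049  0.    ]
```

Emit:
step_arm([
  {"rx": -0.002, "ry": 0.004, "rz": 0, "tx": 0, "ty": 0.005, "tz": 0.006, "gripper": 1},
  {"rx": 0, "ry": 0, "rz": 0, "tx": 0, "ty": 0, "tz": 0.003, "gripper": 1},
  {"rx": 0, "ry": 0, "rz": 0, "tx": 0, "ty": 0, "tz": 0, "gripper": 1},
])

```text
time: 6.15
tool_pos: [0.5849, 0.0456, 0.127]
orientation: [0.478, 3.104, -0.001]
ft_force: [0.0, -0.5, -2.3]
grip_width: 0.29
```

```bash
python3 go.py 0.583 0.133 0.127; python3 - <<'E'
from h import *
p,d=arm.capture("scene"); cv2.imwrite("pics/low_crop.png",cv2.resize(p[110:260,290:450],None,fx=4,fy=4,interpolation=cv2.INTER_CUBIC))
E
```

```text
t 6.15 pos [0.5849 0.0456 0.127 ] jaw deg 72.47 z [ 1.2e-03 -8.0e-04 -1.0e+00] F [ 0.  -0.5 -2.3] Mw [-0.    0.04  0.05] g 0.29
delta tool [ 0.0281  0.0828 -0.    ] tilt fix [-0.0004  0.0013  0.    ]
```

View pics/low_crop.png

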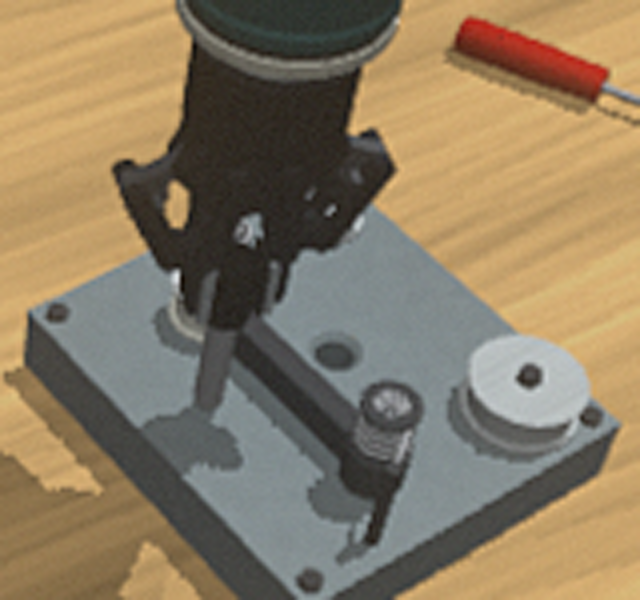

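The foot at crop (207,405) sits just above the base on the bar's -y side. Now I'll push.

Emit:
step_arm([
  {"rx": 0, "ry": 0, "rz": 0, "tx": 0.005, "ty": 0.015, "tz": 0, "gripper": 1},
  {"rx": 0, "ry": 0, "rz": 0, "tx": 0.006, "ty": 0.018, "tz": 0, "gripper": 1},
  {"rx": 0, "ry": 0, "rz": 0, "tx": 0.006, "ty": 0.018, "tz": 0, "gripper": 1},
])

```text
time: 6.5
tool_pos: [0.5846, 0.0989, 0.1287]
orientation: [0.484, 3.101, -0.003]
ft_force: [1.8, -5.0, -4.3]
grip_width: 0.29
```

```bash
python3 go.py 0.583 0.133 0.127
```

```text
t 6.5 pos [0.5846 0.0989 0.1287] jaw deg 72.24 z [ 0.0029 -0.0021 -1.    ] F [ 1.8 -5.  -4.3] Mw [-1.52 -0.46 -0.02] g 0.29
delta tool [0.0119 0.032  0.0016] tilt fix [-0.0011  0.0034 -0.    ]
```

Emit:
step_arm([
  {"rx": 0, "ry": 0.002, "rz": 0, "tx": 0.004, "ty": 0.012, "tz": 0.001, "gripper": 1},
  {"rx": 0, "ry": 0, "rz": 0, "tx": 0.004, "ty": 0.01, "tz": 0, "gripper": 1},
  {"rx": 0, "ry": 0, "rz": 0, "tx": 0.002, "ty": 0.006, "tz": 0, "gripper": 1},
  {"rx": 0, "ry": 0, "rz": 0, "tx": 0, "ty": 0, "tz": 0, "gripper": 1},
])

```text
time: 6.9
tool_pos: [0.5838, 0.1322, 0.1286]
orientation: [0.479, 3.102, -0.005]
ft_force: [-1.3, -5.8, -2.8]
grip_width: 0.288
```

```bash
python3 go.py 0.583 0.133 0.127; python3 - <<'E'
from h import *
p,d=arm.capture("scene"); np.save("push_scene.npy",d);cv2.imwrite("pics/push_scene.png",p);cv2.imwrite("pics/push_crop.png",cv2.resize(p[110:260,290:450],None,fx=4,fy=4,interpolation=cv2.INTER_CUBIC))
E
```

```text
t 6.9 pos [0.5838 0.1322 0.1286] jaw deg 72.43 z [ 0.0024 -0.0036 -1.    ] F [-1.3 -5.8 -2.8] Mw [-1.62  0.43  0.01] g 0.288
delta tool [0.001  0.0005 0.0016] tilt fix [-0.0027  0.0034  0.    ]
```

View pics/push_crop.png

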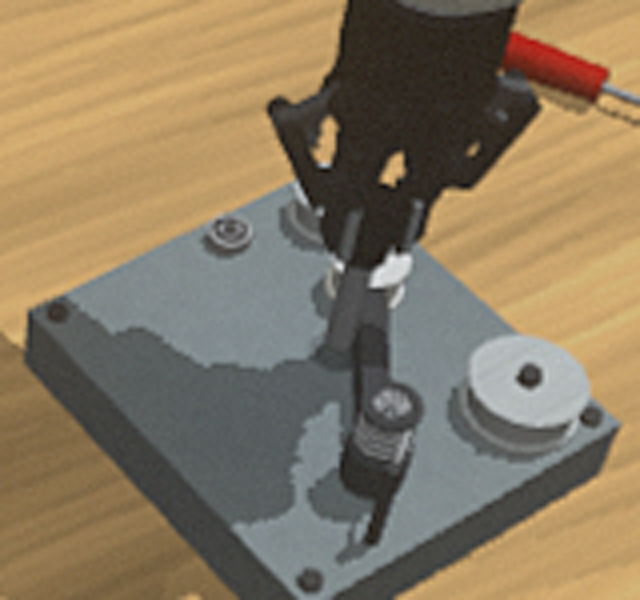

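```bash
python3 - <<'E'
from h import *
P=cloud("scene",np.load("push_scene.npy"))
for z in np.arange(.06,.11,.01):
    k=(abs(P[...,2]-z)<.005)&(abs(P[...,0]-.585)<.03)&(abs(P[...,1]-.13)<.025); k[:,:365]=0; k[:,383:]=0
    q=P[k]; v,u=np.nonzero(k); print(round(z,3),len(q),np.median(q,0).round(4),u.min(),u.max(),v.min(),v.max())
p=cv2.imread("pics/push_scene.png"); print(p[180:203,364:392].max(-1))
E
```

```text
0.06 32 [0.5902 0.1284 0.0615] 372 379 193 205
0.07 68 [0.5911 0.1302 0.0719] 372 382 184 202
0.08 26 [0.5888 0.1275 0.0793] 373 381 187 197
0.09 28 [0.5883 0.1274 0.0896] 374 381 183 188
0.1 25 [0.5882 0.1275 0.1001] 375 382 180 185
[[143 146 144 146 140 117  88 130 155  92  94  72  76  81  81  83  80  75
  134 211 226 216 205 202 198 176 143 121]
 [144 145 144 143 119  89  90 123 154 109  90  67  77  80  80  86  79  81
  141 200 189 180 153 140 120 125 172 140]
 [139 140 143 130  91  89  89 115 148 133  76  68  78  79  81  83  81  71
   65  61  55  57  76 101  97 156 213 143]
 [143 139 145 130  88  93  94 101 138 146  74  74  79  81  81  80  81  73
   75  74  73  70  90 105 118 181 198 128]
 [138 138 141 130  88  93  94  94 108 112  75  75  78  83  82  81  78  76
   76  80  74  70  80 106 163 202 168 132]
 [143 143 144 136 104  91  94  97  94  81  72  75  78  78  83  81  79  75
   79  77  78  73  76 134 197 183 131 134]
 [142 141 140 149 131  90  97  97  92  79  74  80  81  82  87  81  80  77
   79  77  75  73  80 150 188 133 135 135]
 [140 140 142 145 131  89  97  95  90  72  75  
[... 1125 characters left out ...]
146 144 141 133 112  69  65  72  67  70  72  75  72  58  46  45  55  58
   59  58  62  58  55 105 146 143 138 138]
 [147 148 144 120  95  62  67  75  76  75  66  65  70  62  48  49  56  61
   58  60  58  55  58 103 148 143 141 140]
 [137 137 126  86  75  66  72  70  69  72  75  71  67  62  48  47  56  62
   59  60  62  55  55 105 149 144 143 138]
 [ 92  92  95  95  87  78  70  65  74  73  71  70  66  60  52  47  53  54
   58  55  60  53  55 102 149 144 142 144]
 [ 99  95 100  99  98  92  82  76  70  72  69  66  66  61  53  44  60  69
   64  64  65  62  51 101 149 144 140 139]
 [ 95  98  98  97  98 101  98  88  79  78  76  77  77  75  60  43  65  84
   79  81  79  74  68 106 146 137 137 138]]
```

Emit:
step_arm([
  {"rx": -0.002, "ry": 0.003, "rz": 0, "tx": 0.002, "ty": 0.002, "tz": 0.002, "gripper": 1},
  {"rx": 0, "ry": 0, "rz": 0, "tx": 0, "ty": 0, "tz": 0.004, "gripper": 1},
  {"rx": 0, "ry": 0, "rz": 0, "tx": 0, "ty": 0, "tz": 0.004, "gripper": 1},
])

```text
time: 7.25
tool_pos: [0.5822, 0.133, 0.1193]
orientation: [-0.482, -3.104, 0.002]
ft_force: [-3.0, -4.7, 2.9]
grip_width: 0.285
```

```bash
python3 go.py 0.582 0.134 0.084
```

```text
t 7.25 pos [0.5822 0.133  0.1193] jaw deg 72.35 z [-5.0e-04 -1.5e-03 -1.0e+00] F [-3.  -4.7  2.9] Mw [-1.21  0.8  -0.02] g 0.285
delta tool [0.0005 0.0009 0.0353] tilt fix [-0.0016 -0.      0.    ]
```

Emit:
step_arm([
  {"rx": 0, "ry": 0, "rz": 0, "tx": 0, "ty": 0.001, "tz": 0.003, "gripper": 1},
  {"rx": 0, "ry": 0, "rz": 0, "tx": 0, "ty": 0, "tz": 0.003, "gripper": 1},
])

```text
time: 7.45
tool_pos: [0.5821, 0.1331, 0.1132]
orientation: [-0.483, -3.103, 0.003]
ft_force: [-2.8, -4.5, 1.9]
grip_width: 0.291
```

```bash
python3 go.py 0.582 0.134 0.084
```

```text
t 7.45 pos [0.5821 0.1331 0.1132] jaw deg 72.31 z [-0.0017 -0.0018 -1.    ] F [-2.8 -4.5  1.9] Mw [-1.19  0.87  0.02] g 0.291
delta tool [0.0003 0.0009 0.0292] tilt fix [-0.0022 -0.0011  0.    ]
```

Emit:
step_arm([
  {"rx": -0.002, "ry": -0.001, "rz": 0, "tx": 0, "ty": 0, "tz": 0.006, "gripper": 1},
  {"rx": 0, "ry": 0, "rz": 0, "tx": 0, "ty": 0, "tz": 0.006, "gripper": 1},
  {"rx": 0, "ry": 0, "rz": 0, "tx": 0, "ty": 0, "tz": 0.005, "gripper": 1},
])

```text
time: 7.75
tool_pos: [0.5816, 0.1319, 0.0963]
orientation: [-0.485, -3.103, 0.001]
ft_force: [-3.2, -4.9, 1.8]
grip_width: 0.285
```

```bash
python3 go.py 0.582 0.134 0.084
```

```text
t 7.75 pos [0.5816 0.1319 0.0963] jaw deg 72.23 z [-1.2e-03 -2.0e-04 -1.0e+00] F [-3.2 -4.9  1.8] Mw [-1.1   0.74  0.01] g 0.285
delta tool [0.0002 0.0021 0.0123] tilt fix [-0.0006 -0.0011 -0.    ]
```

Emit:
step_arm([
  {"rx": 0, "ry": 0, "rz": 0, "tx": 0, "ty": 0, "tz": 0.006, "gripper": 1},
  {"rx": 0, "ry": 0, "rz": 0, "tx": 0, "ty": 0, "tz": 0.003, "gripper": 1},
  {"rx": 0, "ry": 0, "rz": 0, "tx": 0, "ty": 0, "tz": 0.002, "gripper": 1},
])

```text
time: 8.05
tool_pos: [0.5809, 0.1307, 0.0848]
orientation: [-0.487, -3.101, 0.002]
ft_force: [-2.3, -3.5, 4.7]
grip_width: 0.285
```

```bash
python3 go.py 0.582 0.134 0.084; python3 - <<'E'
from h import *
p,d=arm.capture("scene"); np.save("in_scene.npy",d);cv2.imwrite("pics/in_crop.png",cv2.resize(p[110:260,290:450],None,fx=4,fy=4,interpolation=cv2.INTER_CUBIC))
E
```

```text
t 8.05 pos [0.5809 0.1307 0.0848] jaw deg 72.15 z [-3.1e-03 -7.0e-04 -1.0e+00] F [-2.3 -3.5  4.7] Mw [-0.89  0.55 -0.  ] g 0.285
delta tool [-0.      0.0035  0.0008] tilt fix [-0.0016 -0.0027  0.    ]
```

View pics/in_crop.png

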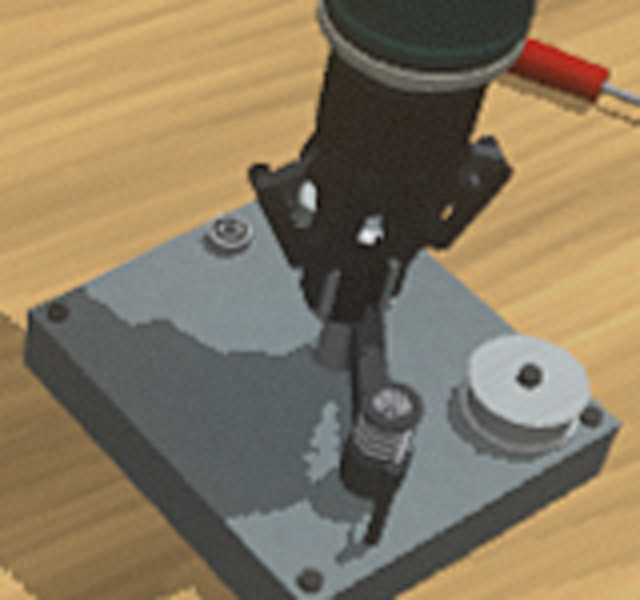

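Emit:
step_arm([
  {"rx": 0, "ry": 0, "rz": 0, "tx": 0, "ty": 0, "tz": 0.002, "gripper": 1},
  {"rx": 0, "ry": 0, "rz": 0, "tx": 0, "ty": 0, "tz": 0.001, "gripper": 1},
])

```text
time: 8.3
tool_pos: [0.582, 0.1304, 0.0842]
orientation: [-0.488, -3.102, -0.001]
ft_force: [-9.5, -3.1, 17.6]
grip_width: 0.288
```

Resistance rose to 17.6 N with no further travel at TCP 0.084, which is the expected home height, so the pin is bottomed. Now I'll release.

Emit:
step_arm([
  {"rx": 0, "ry": 0, "rz": 0, "tx": 0, "ty": 0, "tz": 0, "gripper": 0.4},
  {"rx": 0, "ry": 0, "rz": 0, "tx": 0, "ty": 0, "tz": 0, "gripper": 0.4},
  {"rx": 0, "ry": 0, "rz": 0, "tx": 0, "ty": 0, "tz": 0, "gripper": 0.4},
])

```text
time: 8.6
tool_pos: [0.5828, 0.1316, 0.0852]
orientation: [0.488, 3.103, 0.005]
ft_force: [0.5, -0.4, -0.8]
grip_width: 0.603
```

Emit:
step_arm([
  {"rx": 0, "ry": 0, "rz": 0, "tx": 0, "ty": 0, "tz": -0.01, "gripper": 0.4},
  {"rx": 0, "ry": 0, "rz": 0, "tx": 0, "ty": 0, "tz": -0.02, "gripper": 0.4},
  {"rx": 0, "ry": 0, "rz": 0, "tx": 0, "ty": 0, "tz": -0.03, "gripper": 0.4},
  {"rx": 0, "ry": 0, "rz": 0, "tx": 0, "ty": 0, "tz": -0.04, "gripper": 0.4},
  {"rx": 0, "ry": 0, "rz": 0, "tx": 0, "ty": 0, "tz": -0.03, "gripper": 0.4},
])

```text
time: 9.1
tool_pos: [0.581, 0.1313, 0.2182]
orientation: [-0.487, -3.099, -0.0]
ft_force: [0.8, -0.5, 0.1]
grip_width: 0.602
```

```bash
python3 go.py 0.582 0.134 0.084; python3 - <<'E'
from h import *
p,d=arm.capture("scene"); np.save("out_scene.npy",d);cv2.imwrite("pics/out_scene.png",p);cv2.imwrite("pics/out_crop.png",cv2.resize(p[110:260,290:450],None,fx=4,fy=4,interpolation=cv2.INTER_CUBIC))
P=cloud("scene",d)
m=(abs(P[...,0]-.582)<.025)&(abs(P[...,1]-.131)<.025)&(P[...,2]>.085)&(P[...,2]<.135)
q=P[m]; print(len(q),np.percentile(q[:,2],[50,90,97,100]),q[q[:,2]>.114].mean(0))
E
```

```text
t 9.1 pos [0.581  0.1313 0.2182] jaw deg 72.13 z [-4.7e-03  8.0e-04 -1.0e+00] F [ 0.8 -0.5  0.1] Mw [ 0.01 -0.01  0.01] g 0.602
delta tool [-0.0007  0.003   0.1342] tilt fix [-0.0006 -0.0047 -0.    ]
215 [0.11131764 0.11908018 0.12057773 0.12153888] [0.58122329 0.12767463 0.11792811]
```

View pics/out_crop.png

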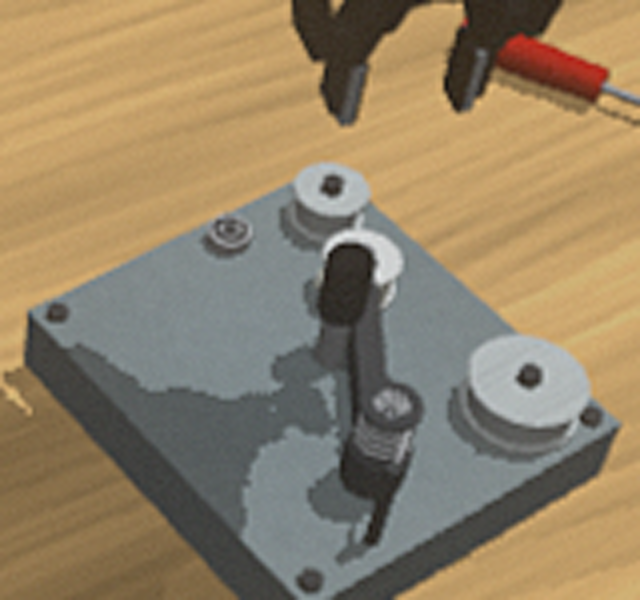

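The pin stands in the hole with its knob at crop (347,283). The arm rests on the far (+y) side of it, and the knob top is at about 0.119 m, where home is 0.119. I'll back off, then check that it stays put.

Emit:
step_arm([
  {"rx": 0, "ry": 0, "rz": 0, "tx": 0.03, "ty": 0, "tz": -0.03, "gripper": 0.4},
  {"rx": 0, "ry": 0, "rz": 0, "tx": 0.03, "ty": 0, "tz": -0.03, "gripper": 0.4},
  {"rx": 0, "ry": 0, "rz": 0, "tx": 0.03, "ty": 0.02, "tz": -0.02, "gripper": 0.4},
  {"rx": 0, "ry": 0, "rz": 0, "tx": 0.03, "ty": 0.02, "tz": 0, "gripper": 0.4},
  {"rx": 0, "ry": 0, "rz": 0, "tx": 0.02, "ty": 0.01, "tz": 0, "gripper": 0.4},
])

```text
time: 9.65
tool_pos: [0.4631, 0.2218, 0.3094]
orientation: [0.497, 3.098, 0.009]
ft_force: [0.7, 0.7, 0.2]
grip_width: 0.596
```

Emit:
step_arm([
  {"rx": 0, "ry": 0, "rz": 0, "tx": 0, "ty": 0, "tz": 0, "gripper": 0.4},
  {"rx": 0, "ry": 0, "rz": 0, "tx": 0, "ty": 0, "tz": 0, "gripper": 0.4},
  {"rx": 0, "ry": 0, "rz": 0, "tx": 0, "ty": 0, "tz": 0, "gripper": 0.4},
  {"rx": 0, "ry": 0, "rz": 0, "tx": 0, "ty": 0, "tz": 0, "gripper": 0.4},
  {"rx": 0, "ry": 0, "rz": 0, "tx": 0, "ty": 0, "tz": 0, "gripper": 0.4},
])

```text
time: 10.15
tool_pos: [0.4628, 0.2222, 0.3108]
orientation: [0.495, 3.098, 0.012]
ft_force: [0.5, 0.1, 0.0]
grip_width: 0.602
```

```bash
python3 - <<'E'
from h import *
p,d=arm.capture("scene"); P=cloud("scene",d)
m=(abs(P[...,0]-.582)<.025)&(abs(P[...,1]-.131)<.025)&(P[...,2]>.085)&(P[...,2]<.135)&(p.max(-1)<80)
q=P[m]; print(len(q),np.percentile(q[:,2],[50,90,97,100]))
t,_=arm.capture("top"); cv2.imwrite("pics/fin_top.png",t); cv2.imwrite("pics/fin_scene.png",p)
# shank/knob verticality
for z in (.075,.085,.095,.105,.113):
    k=m=(abs(P[...,2]-z)<.004)&(abs(P[...,0]-.583)<.02)&(abs(P[...,1]-.129)<.018)&(p.max(-1)<90); print(z,k.sum(),np.median(P[k],0).round(4))
E
```

```text
209 [0.1119951  0.1190187  0.11995531 0.12113177]
0.075 43 [0.5936 0.1362 0.0729]
0.085 31 [0.5883 0.1213 0.0855]
0.095 32 [0.5884 0.1221 0.0948]
0.105 32 [0.5884 0.1199 0.1048]
0.113 37 [0.5874 0.1207 0.114 ]
```

View pics/fin_scene.png

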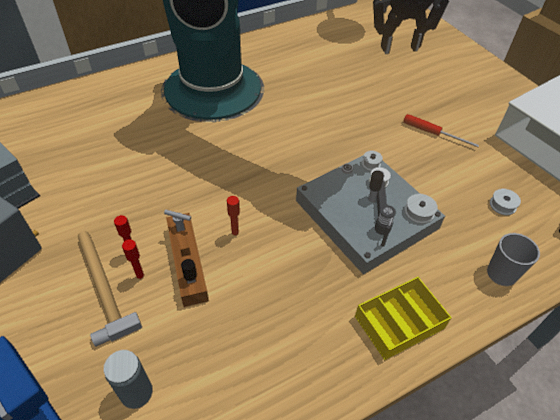

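View pics/fin_top.png

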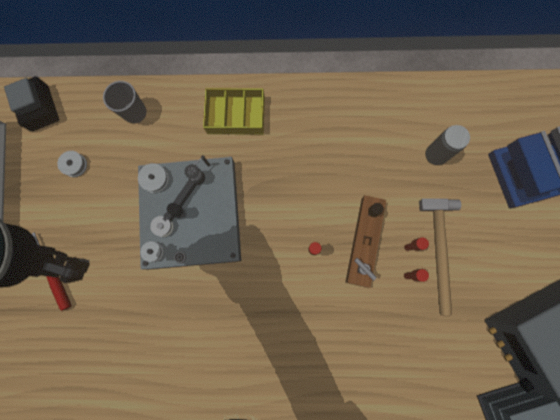

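The top view shows the knob at (175,211) over the hole. The bar runs from the pivot (193,172) past the pin's +y side to the roller at (161,226), and the hand is well clear. Everything has stayed put for over a second, so I'm handing it in.

```bash
python3 -c "
from rig import arm
print(arm.close_job())"
```

```text
the job is handed in; nothing more can be done
None
```

The long round-knobbed lock pin is standing fully home in the base hole and holding the tensioner arm back. I handed the job in at about 10 s of the 43 s allowed.

I took the middle pin from the rack and pushed the arm round with its shank, against a spring force of about 5–6 N. Then I lowered it into the hole until it bottomed at 17.6 N, let go and backed the hand well clear.

- **Pin depth:** the knob top measured about 0.119–0.120 m, against 0.119 m expected when home.
- **Holding:** in both views the bar rests on the pin's +y side and nothing had moved about 1.5 s after release. I did not measure the arm angle as a number.
- **Surroundings:** the short pin, the T-bar pin and the red pins look undisturbed, and nothing fell.
- **Disagreement:** the two cameras differed by about 4 mm in x on the knob and 1–2 mm on the hole. The pin went in without trouble anyway.
- **Failed calls:** my first two move calls were refused for missing keys and moved nothing.

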